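# Post a rubbing block through the return chute's flap

## Task

With the fingertips, push the sand-coloured rubbing block over the chute's steel feed table and through the orange swing flap until it slides down the ramp behind to the end wall, then draw the fingers back out so that the flap falls fully shut. Only push the block gently: never pinch it or lift it, and leave the loose tape measure, white pot and stone offcut undisturbed.

Things in the scene. Friction and masses are not known exactly. Their poses are not given: they have to be found in the camera images.
- rub_block: Loose sand-coloured (grey-tan) rubbing block, 45 x 70 x 30 mm, about 0.12 kg, lying flat on the feed table. Origin: centre of its underside. Its 45 mm side runs along its own x axis turned by +0.42 rad about z (up), its 70 mm side square to that. It may end at any angle.
- return_chute: Fixed green and steel return chute. Origin on the bench (z = 0), straight below the middle of the flap's axle; x = feed direction (level, roughly to the robot's right), y across the lane, z up. Feed table: level steel plate, top 95 mm up, x -220 to -12 mm, y -110 to +110 mm, no rim; then a slippery 22 degree ramp down to an end wall. A block wholly past the table's edge slides down by itself.
- chute_mouth (a point): Middle of the lane at the height of the feed table's top, 12 mm past its edge, below the axle (6 mm rod, 60 mm higher); axes as the chute's. Hinge posts at y beyond +-68 mm, x -11 to 11 mm, tops 66 mm above the table. Before them two slippery, 25 mm high guide wings narrow the lane from y +-86 mm at x -71 mm to +-66 mm at x -5 mm.
- flap (a joint): Swing angle (rad) of the smooth orange flap, 128 mm wide, hanging from the axle to 3 mm above the table's level: 0 = shut, grows to 1.45 as it is pushed away in the feed direction, the only way it opens. 30 g, no spring or latch: yields to a push under 1 N and falls shut by its own weight.
- flap_edge (a point): Middle of the flap's black lower edge, 58 mm from the axle; moves with the flap.
- tape_measure: Loose yellow tape measure, 55 x 85 x 62 mm, bystander on the bench to the right of the chute. Origin: centre of its underside.
- white_pot: Loose small white pot, 72 mm across, 58 mm high, bystander on the bench to the left of the feed table. Origin: centre of its underside.
- stone_offcut: Loose limestone offcut, 60 x 68 x 55 mm, bystander on the bench, behind the chute's lower end. Origin: centre of its underside.
- ramp_foot (a point): Middle of the ramp's foot at the end wall, 178 mm past the hinge line, 18 mm above the bench; axes as the chute's. The ramp is 136 mm wide inside, open above; green walls rise to 125 mm above the bench beside its upper part, to 72 mm round its lower part.

How it is judged:
By the outcome, as a careful person would: the job done as asked, in the order asked, and still so for the second after the job is handed in, with the robot touching nothing.
It also fails if it takes over 43 s, if anything falls off the work surface, if the arm or the gripper's body presses on something with over 40 N, if the wrist force passes 120 N, or if a joint passes its speed limit or range.

## Robot

A 6-joint arm with a two-finger parallel gripper is mounted at the origin on a cart in front of the work surface, level with it; the furniture and walls round the work are solid. World frame = base frame: x ahead of the robot, y to its left, z up, the work surface at z = 0. Lengths are in m, angles in rad, forces in N, time in s.
With the tool pointing down it reaches from about 0.25 to 0.775 m from the base axis. Payload 4 kg.
Tool frame: the origin (TCP) lies at the centre of the arm's flange, where the gripper is bolted on; the fingertips stand 199 mm ahead of it and the grasp point (between the pads) lies 180 mm ahead of it (robot.tcp_to_tips is the z of the fingertips in the tool frame, in m); z points along the fingers, y is the line along which they close (so a half turn about z gives the same grasp; the last joint's range is limited). The gripper opens to 94 mm and grips with 3 to 60 N. Pads are 16 mm wide; open, the fingers measure 119 mm over their backs; the gripper's body (75 mm by 177 mm) begins 78 mm behind the grasp point.
Start: joints at [1.159, 0.087, 1.371, -0, 1.684, -0.103], TCP at [0.167, 0.524, 0.405] pointing down, gripper open.
Joint ranges: [-3.1, 3.1], [-0.76, 2.03], [0.27, 2.55], [-1.08, 4.22], [0.17, 2.65], [-2.57, 2.57]. Speed limits (rad/s): [2.79, 2.79, 3.14, 3.14, 3.14, 3.14].

## Interface

Orientations are given as [roll, pitch, yaw] about the fixed x, y, z axes, in that order (R = Rz(yaw) Ry(pitch) Rx(roll)).
In Python, from bench import robot gives the robot as it stands.
- The arm moves only by the tool play_rows, never from a script. Its arguments are lists of equal length, an entry for each row: "translation": the shift along the tool's x, y, z scaled (see below), a list of three; "twist": the turn, a rotation vector about the tool's x, y, z scaled (see below), a list of three; "gripper": the opening, from -1 (shut) to 1 (fully open). A call has 1 to 8 rows; each row shifts and turns the commanded pose from where the row before left it, along the tool's axes as they then stand; what a row does not reach is not made up. The controller multiplies each number of a shift by 0.04 m and each number of a turn by 0.1 rad. A row lasts 1/10 s, in which the tool goes at most 50 mm and 8.59 degrees, less where a joint would pass 70% of its speed; a pose out of reach is approached as far as the arm can. A call with a number of a shift or a turn outside -1 to 1 is refused whole. A call with a gripper value outside its range is refused whole. The fingers move at their own pace and stop on an object; the grip force is fixed at half the most. Time passes only in rows, so rows that do not move let the fingers close. It gives the time, the measured TCP pose, the force, the opening and the grip force at its end, in the units of the state.
- robot.get_obs(): the state, without advancing time (a new reading comes with each control period).
- robot.snapshot(name): name is "side" or "top" or "wrist"; returns the picture (420x560x3 uint8, red, green, blue); there is no depth.
- robot.camera_model(name): a dict with "camera_matrix" (3x3 intrinsics, pixels), "k1" (the pictures are not rectified: a ray, as slopes to the right and down, at radius r is drawn at 1 + k1 r^2 times it, then the intrinsics apply), "rvec" (rotation vector, rad) and "tvec" (3), from world to camera coordinates, as OpenCV has them. Camera axes: x right, y down, z forward; pixel columns grow to the right and rows downward; lengths in m; the calibration is good to about 2 mm. A picture is of the moment at which its call begins: read the wrist's pose just before it. camera_model takes no time and is no camera call; for the wrist camera it gives the pose at the moment of the call.
- robot.close_job(): hands the job in; it is judged then, once.
Trained networks look in the newest picture that a camera, given by its name, has taken for a name from the list of things; names that differ only in an ending like _2 or _b are one class to them, and where a whole thing is asked for, a point or a joint stands for the part that bears it (a point fixed in the world has none). Each returns a list of dicts, best first, with "score" (0 to 1); they miss things now and then, are a little off and sometimes report something else, mostly with a low value. They report only what shows in the picture. A call takes as long as a camera call.
- robot.recognise(name, camera): "centre" ([x, y, z] in m, in world coordinates, good to about 4 mm: the middle of the surface that is visible of it).
- robot.spot_point(name, camera): "centre" ([x, y, z] in m, in world coordinates, good to about 4 mm: a listed point, or the origin of a listed thing).
The state is a dict: "time": time; "joint_positions": joint angles; "qvel": joint speeds; "joint_torque": joint torques, N m; "tool_pos": TCP position; "ee_rot": TCP orientation; "wrist_force": force on the tool from outside, world axes, zero at the start; "wrist_torque": the same for the moment, N m; "width": finger opening in m; "finger_force": force on a finger pad.
Only numpy, scipy, OpenCV 4.12 (cv2) and the standard library are available. Lean on these libraries where they do the work, as an engineer would, in place of code of your own. Each camera call takes 0.05 s, during which the arm holds its last target. There are 200 camera calls.

## Working session

There is one attempt and no reset: what is moved stays moved. The work goes in short steps, Python scripts to look and compute and a tool call to move; the robot and the scene stay as the last step left them, time stands still between calls to the robot, and variables do not carry over. Pictures are saved under pics/ and viewed, at most 10 in all, crops included, and the job is handed in when it is done.

Besides the shell and the picture viewer there is one more tool, called after "Call:" as name(argument=value, ...), one argument or row to a line, values as JSON. play_rows: Moves the arm, as the interface text tells. Its arguments: {"type":"object","properties":{"translation":{"type":"array","items":{"type":"array","items":{"type":"number","minimum":-1,"maximum":1}}},"twist":{"type":"array","items":{"type":"array","items":{"type":"number","minimum":-1,"maximum":1}}},"gripper":{"type":"array","items":{"type":"number"}}},"required":["translation","twist","gripper"]}

```bash
mkdir -p pics; ls; python3 - <<'E'
from bench import robot
import cv2,numpy as np
o=robot.get_obs();print(o['time'],o['tool_pos'],o['ee_rot'],o['width'])
a=robot.snapshot('top');cv2.imwrite('pics/top1.png',a[...,::-1])
for n in ['rub_block','chute_mouth','flap_edge','ramp_foot','return_chute','white_pot','tape_measure','stone_offcut']:
    r=robot.spot_point(n,'top');print(n,[(np.round(d['centre'],3),round(d['score'],2)) for d in r[:2]])
b=robot.snapshot('side');cv2.imwrite('pics/side1.png',b[...,::-1])
for n in ['rub_block','chute_mouth','flap_edge','ramp_foot']:
    r=robot.spot_point(n,'side');print(n,[(np.round(d['centre'],3),round(d['score'],2)) for d in r[:2]])
E
```

```text
pics
0.0 [0.16710613 0.52387667 0.40352554] [-3.13942779e+00 -2.09082785e-04  2.83282583e+00] 0.09433127462249506
rub_block [(array([0.439, 0.192, 0.094]), 0.57)]
chute_mouth [(array([0.453, 0.044, 0.097]), 0.68)]
flap_edge [(array([0.451, 0.04 , 0.099]), 0.54)]
ramp_foot [(array([ 0.456, -0.131,  0.019]), 0.92)]
return_chute [(array([0.452, 0.042, 0.001]), 0.72)]
white_pot [(array([ 0.54 ,  0.436, -0.001]), 0.58)]
tape_measure [(array([ 0.476, -0.459,  0.   ]), 0.86)]
stone_offcut [(array([ 0.627, -0.304, -0.004]), 0.81), (array([0.44 , 0.195, 0.094]), 0.4)]
rub_block [(array([0.433, 0.197, 0.091]), 0.76)]
chute_mouth [(array([0.451, 0.044, 0.094]), 0.61)]
flap_edge [(array([0.451, 0.038, 0.099]), 0.94)]
ramp_foot [(array([ 0.454, -0.134,  0.018]), 0.77)]
```

View pics/top1.png

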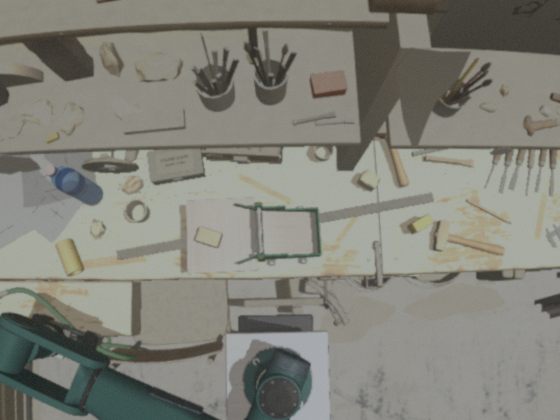

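View pics/side1.png

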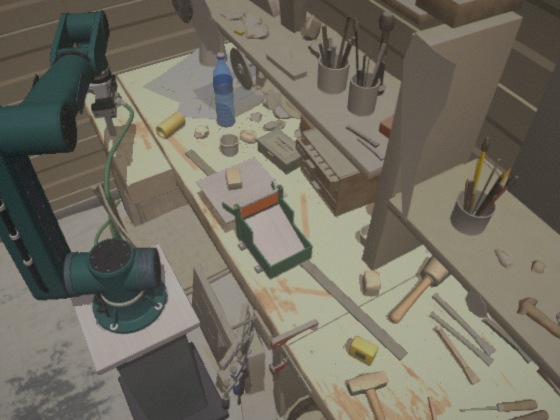

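The block is at about (0.436, 0.195), with its long side roughly along the feed direction. In the top view its corners are near px (198,228), (222,233), (218,245) and (196,240), so it is turned about 12°. The flap hinge is near px (262,232), and feed runs along world −y. I'll push with the tips leading, tilted about 0.45 rad, so they can pass under the axle.

```bash
cat > h.py <<'E'
import numpy as np
from scipy.spatial.transform import Rotation as R, Slerp
from bench import robot
L=0.199
def rot(yaw,tilt): return R.from_euler('xyz',[np.pi,0,yaw])*R.from_rotvec([0,-tilt,0])
def state():
    o=robot.get_obs(); r=R.from_euler('xyz',o['ee_rot']); p=np.array(o['tool_pos'])
    print('t',round(o['time'],2),'tip',np.round(p+L*r.as_matrix()[:,2],4),'F',np.round(o['wrist_force'],1),'w',round(o['width'],3),'q',np.round(o['joint_positions'],2))
    return p,r
def plan(tip,n,yaw=np.pi/2,tilt=0.45):
    p,r=state(); r1=rot(yaw,tilt); p1=np.array(tip)+L*-r1.as_matrix()[:,2]
    s=Slerp([0,1],R.concatenate([r,r1])); c=(r,p)
    for i in range(1,n+1):
        rn=s(i/n); pn=p+(p1-p)*i/n
        t=np.round(c[0].inv().apply(pn-c[1])/.04,2); w=np.round((c[0].inv()*rn).as_rotvec()/.1,2)
        print(t.tolist(),w.tolist()); c=(c[0]*R.from_rotvec(w*.1),c[1]+c[0].apply(t*.04))
E
python3 -c "
from h import *
plan([.443,.30,.20],16)"
```

```text
t 0.7 tip [0.1672 0.524  0.2057] F [ 0.5  0.1 -0.4] w 0.094 q [ 1.16  0.09  1.37  0.    1.68 -0.1 ]
[-0.48, -0.07, 0.04] [0.18, -0.24, 0.77]
[-0.48, -0.04, 0.05] [0.17, -0.25, 0.78]
[-0.47, 0.0, 0.07] [0.18, -0.24, 0.77]
[-0.48, 0.04, 0.07] [0.18, -0.24, 0.78]
[-0.47, 0.08, 0.09] [0.18, -0.24, 0.77]
[-0.46, 0.12, 0.09] [0.17, -0.25, 0.78]
[-0.44, 0.15, 0.11] [0.18, -0.24, 0.77]
[-0.43, 0.19, 0.11] [0.18, -0.24, 0.78]
[-0.42, 0.22, 0.12] [0.18, -0.24, 0.77]
[-0.39, 0.26, 0.12] [0.17, -0.25, 0.78]
[-0.36, 0.29, 0.13] [0.18, -0.24, 0.77]
[-0.34, 0.32, 0.13] [0.18, -0.24, 0.78]
[-0.31, 0.34, 0.13] [0.18, -0.25, 0.77]
[-0.28, 0.37, 0.14] [0.17, -0.24, 0.77]
[-0.25, 0.4, 0.13] [0.18, -0.24, 0.78]
[-0.21, 0.41, 0.13] [0.18, -0.24, 0.77]
```

Call:
play_rows(
  translation=[
    [-0.48,-0.07,0.04],
    [-0.48,-0.04,0.05],
    [-0.47,0,0.07],
    [-0.48,0.04,0.07],
    [-0.47,0.08,0.09],
    [-0.46,0.12,0.09],
    [-0.44,0.15,0.11],
    [-0.43,0.19,0.11],
  ],
  twist=[
    [0.18,-0.24,0.77],
    [0.18,-0.24,0.78],
    [0.18,-0.24,0.77],
    [0.18,-0.24,0.78],
    [0.18,-0.24,0.77],
    [0.18,-0.24,0.78],
    [0.18,-0.24,0.77],
    [0.18,-0.24,0.78],
  ],
  gripper=[-0.75,-0.75,-0.75,-0.75,-0.75,-0.75,-0.75,-0.75],
)

```text
time: 1.5
tool_pos: [0.3056, 0.455, 0.3918]
ee_rot: [-3.064, 0.224, 2.215]
wrist_force: [0.5, 0.5, 0.6]
width: 0.0333
finger_force: 0.0
```

Call:
play_rows(
  translation=[
    [-0.42,0.22,0.12],
    [-0.39,0.26,0.12],
    [-0.36,0.29,0.13],
    [-0.34,0.32,0.13],
    [-0.31,0.34,0.13],
    [-0.28,0.37,0.14],
    [-0.25,0.4,0.13],
    [-0.21,0.41,0.13],
  ],
  twist=[
    [0.18,-0.24,0.77],
    [0.18,-0.24,0.78],
    [0.18,-0.24,0.77],
    [0.18,-0.24,0.78],
    [0.18,-0.24,0.77],
    [0.18,-0.24,0.78],
    [0.18,-0.24,0.77],
    [0.18,-0.24,0.78],
  ],
  gripper=[-0.75,-0.75,-0.75,-0.75,-0.75,-0.75,-0.75,-0.75],
)

```text
time: 2.3
tool_pos: [0.4436, 0.3861, 0.3786]
ee_rot: [-3.137, 0.45, 1.568]
wrist_force: [0.3, 0.5, 0.8]
width: 0.0114
finger_force: 0.0
```

```bash
python3 -c "
from h import *
import cv2
cv2.imwrite('pics/w1.png',robot.snapshot('wrist')[...,::-1])
for n in ['rub_block','chute_mouth']:
    print(n,[(np.round(d['centre'],3),round(d['score'],2)) for d in robot.spot_point(n,'wrist')[:2]])
plan([.443,.285,.109],5)"
```

```text
rub_block [(array([0.436, 0.196, 0.093]), 0.57)]
chute_mouth [(array([0.453, 0.045, 0.097]), 0.78), (array([0.433, 0.197, 0.092]), 0.35)]
t 2.45 tip [0.4421 0.2998 0.1987] F [0.  0.9 0.2] w 0.012 q [ 0.7   0.28  1.22 -0.35  1.92  0.63]
[0.13, 0.0, 0.44] [-0.01, -0.0, 0.0]
[0.13, 0.0, 0.43] [-0.02, -0.0, 0.01]
[0.13, 0.0, 0.44] [-0.01, -0.01, -0.0]
[0.13, -0.0, 0.44] [-0.01, 0.0, 0.0]
[0.13, -0.0, 0.43] [-0.02, -0.0, 0.0]
```

View pics/w1.png

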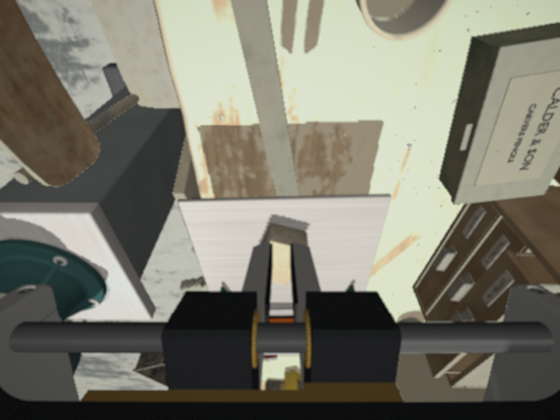

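The wrist picture shows the fingers coming down behind the block. Its rear is near px (270–308, 218–235), central on the table, whose near edge runs (180,203)–(388,196). All three fixes agree, so I'll lower the tips behind the block.

Call:
play_rows(
  translation=[
    [0.13,0,0.44],
    [0.13,0,0.44],
    [0.13,0,0.44],
    [0.13,0,0.44],
    [0.13,0,0.43],
    [0,0,0],
  ],
  twist=[
    [0,0,0],
    [0,0,0],
    [0,0,0],
    [0,0,0],
    [0,0,0],
    [0,0,0],
  ],
  gripper=[-0.75,-0.75,-0.75,-0.75,-0.75,-0.75],
)

```text
time: 3.05
tool_pos: [0.4408, 0.3718, 0.2859]
ee_rot: [-3.13, 0.451, 1.576]
wrist_force: [0.1, 0.4, -0.5]
width: 0.0121
finger_force: 0.0
```

```bash
python3 -c "
from h import *
plan([.443,.205,.109],10)"
```

```text
t 3.05 tip [0.439  0.285  0.1068] F [ 0.1  0.4 -0.5] w 0.012 q [ 0.69  0.31  1.38 -0.34  1.75  0.68]
[-0.18, 0.01, 0.08] [-0.01, 0.0, 0.0]
[-0.19, 0.0, 0.08] [-0.01, 0.0, 0.01]
[-0.18, 0.01, 0.09] [-0.01, 0.0, 0.0]
[-0.18, 0.0, 0.08] [-0.01, 0.01, 0.01]
[-0.19, 0.01, 0.08] [-0.01, -0.0, 0.0]
[-0.18, 0.0, 0.08] [-0.0, -0.0, 0.01]
[-0.18, 0.01, 0.09] [-0.01, -0.0, 0.0]
[-0.19, 0.0, 0.08] [-0.01, 0.0, 0.01]
[-0.18, 0.01, 0.08] [-0.01, 0.0, 0.0]
[-0.18, 0.0, 0.08] [-0.01, 0.0, 0.01]
```

Call:
play_rows(
  translation=[
    [-0.115,0.014,0.048],
    [-0.115,0.014,0.048],
    [-0.115,0.014,0.048],
    [-0.115,0.014,0.048],
    [-0.115,0.014,0.048],
    [-0.115,0.014,0.048],
    [-0.115,0.014,0.048],
    [-0.115,0.014,0.048],
  ],
  twist=[
    [-0.01,0,0],
    [-0.01,0,0],
    [-0.01,0,0],
    [-0.01,0,0],
    [-0.01,0,0],
    [-0.01,0,0],
    [-0.01,0,0],
    [-0.01,0,0],
  ],
  gripper=[-0.75,-0.75,-0.75,-0.75,-0.75,-0.75,-0.75,-0.75],
)

```text
time: 3.85
tool_pos: [0.4469, 0.3315, 0.2906]
ee_rot: [3.139, 0.449, 1.571]
wrist_force: [-0.2, 0.5, -1.0]
width: 0.0118
finger_force: 0.0
```

Call:
play_rows(
  translation=[
    [-0.11,0,0.054],
    [-0.11,0,0.054],
    [-0.11,0,0.054],
    [-0.11,0,0.054],
    [-0.11,0,0.054],
    [-0.11,0,0.054],
    [-0.11,0,0.054],
    [-0.11,0,0.054],
  ],
  twist=[
    [0,0,0],
    [0,0,0],
    [0,0,0],
    [0,0,0],
    [0,0,0],
    [0,0,0],
    [0,0,0],
    [0,0,0],
  ],
  gripper=[-0.75,-0.75,-0.75,-0.75,-0.75,-0.75,-0.75,-0.75],
)

```text
time: 4.65
tool_pos: [0.4469, 0.2925, 0.2904]
ee_rot: [3.139, 0.449, 1.572]
wrist_force: [-0.0, 0.7, 1.8]
width: 0.012
finger_force: 0.6
```

```bash
python3 -c "
from h import *
import cv2
state()
a=robot.snapshot('top'); 
cv2.imwrite('pics/t2.png',cv2.resize(a[180:290,160:350,::-1],None,fx=4,fy=4,interpolation=cv2.INTER_CUBIC))
for n in ['rub_block','chute_mouth']:
    print(n,[(np.round(d['centre'],3),round(d['score'],2)) for d in robot.spot_point(n,'top')[:2]])
"
```

```text
t 4.65 tip [0.4475 0.2061 0.1111] F [-0.   0.7  1.8] w 0.012 q [ 0.58  0.2   1.51 -0.38  1.68  0.58]
rub_block [(array([0.436, 0.159, 0.093]), 0.74)]
chute_mouth [(array([0.453, 0.046, 0.096]), 0.77)]
```

View pics/t2.png

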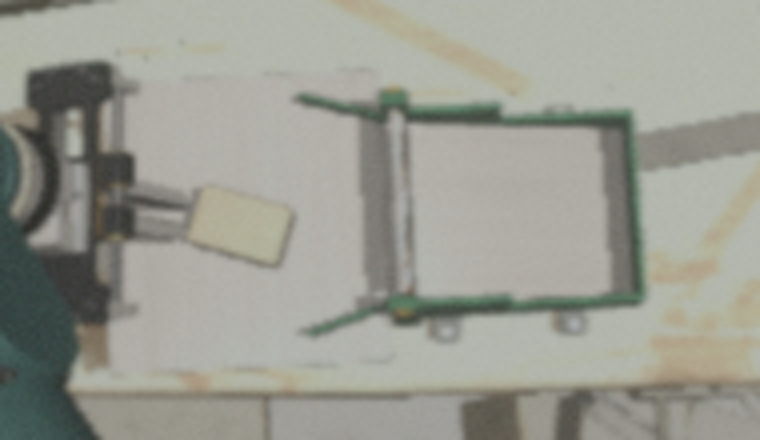

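The block is moving (top-view crop: block centre px ~(242,228), still turned about 13°) and the fingers are centred slightly above its middle. I'll back off a little, shift 8 mm toward the robot, and push on so that it squares up.

Call:
play_rows(
  translation=[
    [0.11,0,-0.054],
    [0,-0.1,0],
    [0,-0.1,0],
    [-0.11,0,0.057],
    [-0.11,0,0.057],
    [-0.11,0,0.057],
    [-0.11,0,0.057],
    [-0.11,0,0.057],
  ],
  twist=[
    [0,0,0],
    [0,0,0],
    [0,0,0],
    [0,0,0],
    [0,0,0],
    [0,0,0],
    [0,0,0],
    [0,0,0],
  ],
  gripper=[-0.75,-0.75,-0.75,-0.75,-0.75,-0.75,-0.75,-0.75],
)

```text
time: 5.6
tool_pos: [0.439, 0.2724, 0.2898]
ee_rot: [3.139, 0.449, 1.571]
wrist_force: [-0.9, 0.6, 1.1]
width: 0.0117
finger_force: 0.6
```

Call:
play_rows(
  translation=[
    [-0.11,0,0.057],
    [-0.11,0,0.057],
    [-0.11,0,0.057],
    [-0.11,0,0.057],
    [-0.11,0,0.057],
    [-0.11,0,0.057],
    [-0.11,0,0.057],
    [-0.11,0,0.057],
  ],
  twist=[
    [0,0,0],
    [0,0,0],
    [0,0,0],
    [0,0,0],
    [0,0,0],
    [0,0,0],
    [0,0,0],
    [0,0,0],
  ],
  gripper=[-0.75,-0.75,-0.75,-0.75,-0.75,-0.75,-0.75,-0.75],
)

```text
time: 6.4
tool_pos: [0.4391, 0.2329, 0.2885]
ee_rot: [3.139, 0.449, 1.572]
wrist_force: [-0.4, 1.1, 1.2]
width: 0.0115
finger_force: 0.7
```

```bash
python3 -c "
from h import *
import cv2
state()
a=robot.snapshot('top'); 
cv2.imwrite('pics/t3.png',cv2.resize(a[180:290,160:350,::-1],None,fx=4,fy=4,interpolation=cv2.INTER_CUBIC))
for n in ['rub_block']:
    print(n,[(np.round(d['centre'],3),round(d['score'],2)) for d in robot.spot_point(n,'top')[:2]])
"
```

```text
t 6.4 tip [0.4397 0.1466 0.1092] F [-0.4  1.1  1.2] w 0.012 q [ 0.49  0.11  1.61 -0.4   1.64  0.51]
rub_block [(array([0.454, 0.1  , 0.096]), 0.77)]
```

View pics/t3.png

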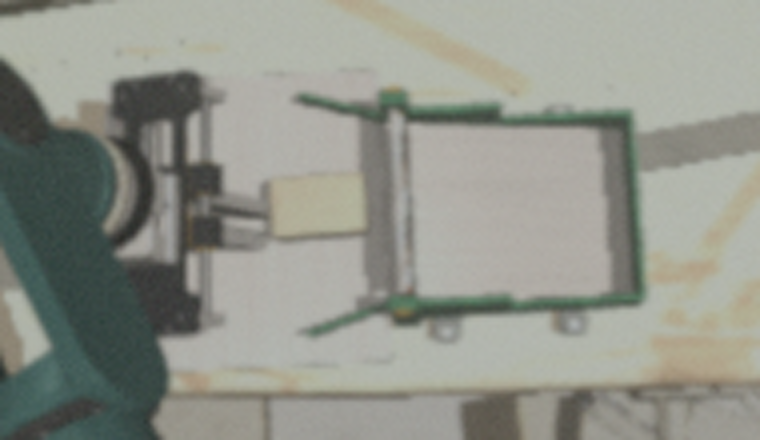

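The block is now square and near the lane centre (crop px 268–367, 175–238), about to meet the flap. I'll re-centre the fingers 8 mm and continue.

Call:
play_rows(
  translation=[
    [0.11,0,-0.054],
    [0,0.1,0],
    [0,0.1,0],
    [-0.11,0,0.054],
    [-0.11,0,0.054],
    [-0.11,0,0.054],
    [-0.11,0,0.054],
    [-0.11,0,0.054],
  ],
  twist=[
    [0,0,0],
    [0,0,0],
    [0,0,0],
    [0,0,0],
    [0,0,0],
    [0,0,0],
    [0,0,0],
    [0,0,0],
  ],
  gripper=[-0.75,-0.75,-0.75,-0.75,-0.75,-0.75,-0.75,-0.75],
)

```text
time: 7.3
tool_pos: [0.447, 0.2132, 0.2883]
ee_rot: [3.139, 0.449, 1.571]
wrist_force: [-1.3, 0.8, -0.3]
width: 0.0118
finger_force: 0.4
```

Call:
play_rows(
  translation=[
    [-0.11,0,0.054],
    [-0.11,0,0.054],
    [-0.11,0,0.054],
    [-0.11,0,0.054],
    [-0.11,0,0.054],
    [-0.11,0,0.054],
    [-0.11,0,0.054],
    [-0.11,0,0.054],
  ],
  twist=[
    [0,0,0],
    [0,0,0],
    [0,0,0],
    [0,0,0],
    [0,0,0],
    [0,0,0],
    [0,0,0],
    [0,0,0],
  ],
  gripper=[-0.75,-0.75,-0.75,-0.75,-0.75,-0.75,-0.75,-0.75],
)

```text
time: 8.1
tool_pos: [0.4472, 0.174, 0.2882]
ee_rot: [3.139, 0.45, 1.571]
wrist_force: [0.2, 0.3, -0.2]
width: 0.0114
finger_force: 0.0
```

```bash
python3 -c "
from h import *
import cv2
a=robot.snapshot('side'); 
cv2.imwrite('pics/s3.png',cv2.resize(a[140:290,170:330,::-1],None,fx=4,fy=4,interpolation=cv2.INTER_CUBIC))
plan([.448,.05,.110],8,tilt=0.6)
"
```

```text
t 8.15 tip [0.4475 0.0868 0.1088] F [-0.2 -0.4 -0.4] w 0.012 q [ 0.38  0.06  1.67 -0.42  1.59  0.41]
[-0.01, 0.0, 0.05] [0.0, -0.19, 0.0]
[-0.01, 0.01, 0.06] [0.01, -0.18, 0.0]
[-0.01, -0.0, 0.05] [-0.0, -0.19, 0.0]
[-0.01, 0.0, 0.06] [0.0, -0.19, 0.0]
[-0.01, 0.0, 0.05] [0.0, -0.18, 0.0]
[-0.01, 0.01, 0.06] [0.01, -0.19, 0.0]
[-0.01, -0.0, 0.05] [-0.0, -0.19, 0.0]
[-0.0, 0.0, 0.05] [0.0, -0.19, 0.0]
```

View pics/s3.png

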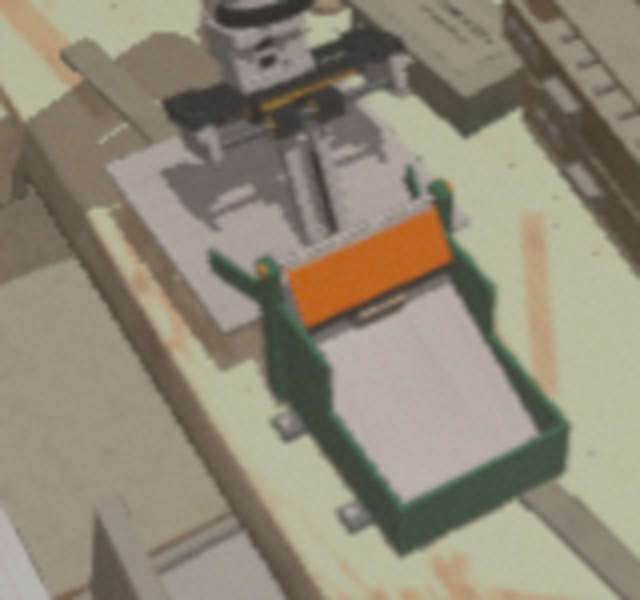

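The flap is part open, with the block's front edge showing beneath it at (385,305). I'll keep pushing and tilt further as the tips near the axle.

Call:
play_rows(
  translation=[
    [-0.01,0,0.055],
    [-0.01,0,0.055],
    [-0.01,0,0.055],
    [-0.01,0,0.055],
    [-0.01,0,0.055],
    [-0.01,0,0.055],
    [-0.01,0,0.055],
    [-0.01,0,0.05],
  ],
  twist=[
    [0,-0.19,0],
    [0,-0.19,0],
    [0,-0.19,0],
    [0,-0.19,0],
    [0,-0.19,0],
    [0,-0.19,0],
    [0,-0.19,0],
    [0,-0.18,0],
  ],
  gripper=[-0.75,-0.75,-0.75,-0.75,-0.75,-0.75,-0.75,-0.75],
)

```text
time: 8.95
tool_pos: [0.4472, 0.1631, 0.2743]
ee_rot: [3.139, 0.602, 1.571]
wrist_force: [0.5, 0.4, -0.6]
width: 0.0118
finger_force: 0.0
```

```bash
python3 -c "
from h import *
import cv2
a=robot.snapshot('side'); 
cv2.imwrite('pics/s4.png',cv2.resize(a[140:290,170:330,::-1],None,fx=4,fy=4,interpolation=cv2.INTER_CUBIC))
print([(np.round(d['centre'],3),round(d['score'],2)) for n in ['rub_block','flap_edge'] for d in robot.spot_point(n,'side')[:1]])
plan([.448,.038,.111],4,tilt=0.6)
"
```

```text
[(array([ 0.454, -0.088,  0.036]), 0.71), (array([0.449, 0.038, 0.1  ]), 0.88)]
t 9.1 tip [0.4476 0.0507 0.11  ] F [-0.   0.3 -0.6] w 0.012 q [ 0.4   0.09  1.69 -0.55  1.61  0.44]
[-0.07, 0.01, 0.04] [0.01, 0.0, 0.0]
[-0.07, 0.0, 0.04] [0.0, 0.0, 0.0]
[-0.07, 0.01, 0.04] [0.01, 0.0, 0.0]
[-0.07, 0.0, 0.04] [0.0, 0.0, 0.01]
```

View pics/s4.png

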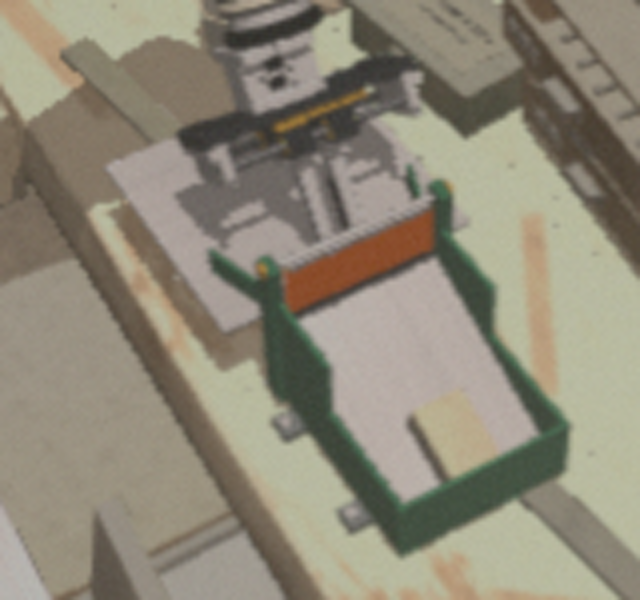

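The block lies on the ramp at the end wall (crop px ~(455,435)) and the flap has swung back. I'll draw the fingers out and up.

Call:
play_rows(
  translation=[
    [0.1,0,-0.07],
    [0.2,0,-0.14],
    [0.41,0,-0.28],
    [0.41,0,-0.28],
    [0.41,0,-0.28],
    [0,0,-0.5],
    [-0.2,0,-0.5],
    [-0.2,0,-0.5],
  ],
  twist=[
    [0,0,0],
    [0,0,0],
    [0,0,0],
    [0,0,0],
    [0,0,0],
    [0,0,0],
    [0,0,0],
    [0,0,0],
  ],
  gripper=[-0.75,-0.75,-0.75,-0.75,-0.75,-0.75,-0.75,-0.75],
)

```text
time: 9.9
tool_pos: [0.4467, 0.2593, 0.3335]
ee_rot: [3.14, 0.6, 1.573]
wrist_force: [1.0, -0.7, -0.1]
width: 0.0119
finger_force: 0.0
```

Call:
play_rows(
  translation=[
    [0,0,-0.3],
    [0,0,0],
    [0,0,0],
    [0,0,0],
    [0,0,0],
    [0,0,0],
    [0,0,0],
    [0,0,0],
  ],
  twist=[
    [0,0,0],
    [0,0,0],
    [0,0,0],
    [0,0,0],
    [0,0,0],
    [0,0,0],
    [0,0,0],
    [0,0,0],
  ],
  gripper=[-0.75,-0.75,-0.75,-0.75,-0.75,-0.75,-0.75,-0.75],
)

```text
time: 10.7
tool_pos: [0.4469, 0.2647, 0.3429]
ee_rot: [3.139, 0.6, 1.571]
wrist_force: [0.5, 0.1, 0.3]
width: 0.0118
finger_force: 0.0
```

```bash
python3 -c "
from h import *
import cv2
a=robot.snapshot('side'); 
cv2.imwrite('pics/s5.png',cv2.resize(a[140:290,170:330,::-1],None,fx=4,fy=4,interpolation=cv2.INTER_CUBIC))
print([(np.round(d['centre'],3),round(d['score'],2)) for n in ['rub_block','flap_edge'] for d in robot.spot_point(n,'side')[:1]])
state()
"
```

```text
[(array([ 0.453, -0.087,  0.032]), 0.65), (array([0.45 , 0.04 , 0.098]), 0.73)]
t 10.85 tip [0.4474 0.1524 0.1788] F [-0.3  0.7  0.1] w 0.012 q [ 0.57  0.16  1.47 -0.52  1.83  0.51]
```

View pics/s5.png

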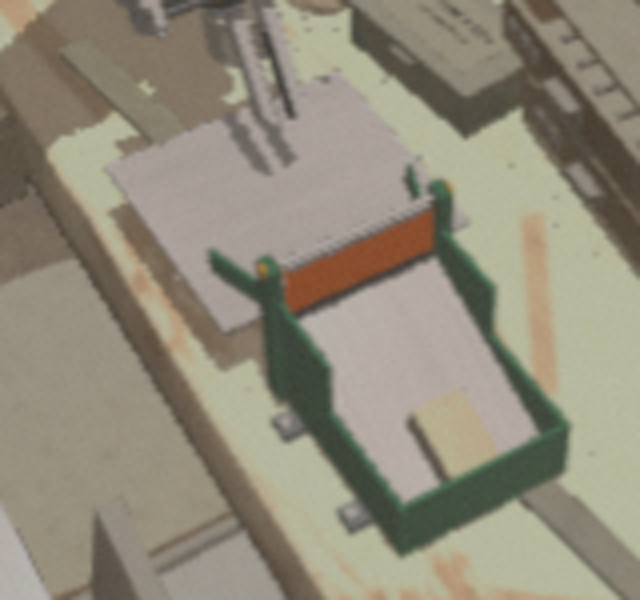

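The flap hangs shut and the fingers are clear. The block rests against the end wall: its centre is 45 mm from the ramp foot, against about 43 mm expected for contact. Handing in.

```bash
python3 -c "
from bench import robot
print(robot.close_job())"
```

```text
the job is handed in; nothing more can be done
None
```

I pushed the block through the flap and it slid down to the end wall; I then drew the fingers clear, the flap fell shut, and I handed the job in at about 11 s, with no verdict returned.

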